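# Close the laser enclosure's hatch and reset its interlock

### The job

Make the laser enclosure ready to run again: with the fingertips push the amber sliding hatch in its roof fully shut, and then, with a light fingertip, press the blue reset button on the push-button station all the way down and let it come back up. Grasp nothing, do not press the green, yellow or white button, keep off the red-topped stop pendant, and leave everything else lying on the table where it is.

Things in the scene. Friction and masses are not known exactly. Their poses are not given: they have to be found in the camera images.
- enclosure: Laser enclosure, fixed: clear box 260 (x) x 300 (y) x 150 mm high on a base plate 300 x 340 mm. Origin at the centre of its underside; yaw within 0.25 rad. Its flat roof has a loading opening in its own -y half; two aluminium rails along y at x = +-87 mm (tops 166 mm above the table) guide the hatch. A yellow interlock switch stands at x 108, y -120 mm (top 172 mm).
- hatch (a joint): How far the amber roof hatch is open, in m: 0 fully shut (at its end stop), 0.11 fully open; 0.06 to 0.105 at the start. It opens towards the enclosure's +y and is shut by pushing it towards the enclosure's -y. Panel 156 x 132 mm, upper face 156 mm above the table; it drags with about 2 N and stays where it is left.
- pull (a point): Middle of the top edge of the hatch's finger pull, 180 mm above the table, moving with the hatch: a black upright strip 90 mm long along the enclosure's x, 6 mm thick along y, rising 24 mm from the panel. The panel ends 11 mm behind it (+y); beyond that is only the bare roof at 150 mm, room for fingertips to stand behind the pull.
- station: Push-button station, fixed to the table: grey box 90 (x) x 240 (y) x 54 mm high with a black top plate. Origin at the centre of its underside; yaw varies by up to 0.35 rad. Four round buttons stand on its top in one row along its y, 55 mm apart (at y = -82.5, -27.5, 27.5 and 82.5 mm); which colour is in which place varies.
- blue_top (a point): Centre of the top face of the blue reset button, 72 mm above the table when up. Cap 27 mm in diameter, standing 10 mm above its 35 mm steel bezel; it is pressed straight down.
- blue_button (a joint): Travel of the blue button in m: 0 up, 0.005 fully down. Spring return; it starts to move at about 2 N and is fully down at about 5 N.
- green_button (a joint): Travel of the green button, 0 up, 0.005 down (same make as the blue one). Not to be pressed.
- yellow_button (a joint): Travel of the yellow button, 0 up, 0.005 down (same make). Not to be pressed.
- white_button (a joint): Travel of the white button, 0 up, 0.005 down (same make). Not to be pressed.
- pendant: Loose stop pendant beyond the station: white cone 76 mm across, yellow collar, red push head on top, 88 mm high. Origin at the centre of its underside. Bystander, not to be touched.
- driver: Loose orange-handled driver, 180 mm long, lying on the robot's side of the station. Bystander.
- jar: Loose small round lidded optics jar, pale grey and white, 48 mm across, 42 mm high, on the robot's side of the enclosure. Origin at the centre of its underside. Bystander.
- goggles: Loose laser safety goggles with green lenses, about 150 x 150 x 48 mm, left of the station. Bystander.
- mirror: Loose mirror mount on a steel post and a black foot of 50 x 75 mm, 117 mm high, right of the enclosure. Origin at the centre of its underside. Bystander.
- sensor: Loose black power sensor disc, 60 mm across, 22 mm high, on the robot's side of the enclosure. Bystander.
- wrench: Loose steel wrench, 160 mm long, lying on the robot's side of the station, next to the driver. Bystander.

How it is judged (in metres and radians):
On the way, in this order (a step that is already met when the one before it is completed fails the run):
1. the fingers push on the open hatch (contact force between the fingers and hatch above 0.5 N and value of joint hatch above 0.01 m), for 0.05 s.
2. the hatch is pushed fully shut (within 4 mm) (value of joint hatch below 0.004 m), for 0.2 s.
3. with the hatch shut, the blue button is pressed fully down (4 mm or more of its 5 mm) by the fingers (value of joint blue_button above 0.004 m and value of joint hatch below 0.004 m and contact force between the fingers and blue_button above 1 N), for 0.1 s.
At the end, for the whole second after the job is handed in: The hatch is shut (within 4 mm), the blue button has come back up (within 1 mm), the other buttons are up, and all seven loose bystanders are at rest, upright and within 12 mm of where they began (value of joint hatch below 0.004 m and value of joint each of blue_button, green_button, yellow_button, white_button below 0.001 m and distance of each of pendant, driver, jar, goggles, mirror, sensor, wrench from where it was at the start of the episode below 0.012 m and angle between each of pendant, driver, jar, goggles, mirror, sensor, wrench's own z axis and vertical below 0.1 rad and linear speed of each of pendant, driver, jar, goggles, mirror, sensor, wrench below 0.02 m/s); the robot touches nothing.
It fails at once if the green, yellow or white button is pressed (more than 1.5 mm) (value of joint any of green_button, yellow_button, white_button above 0.0015 m).
It fails at once if the robot touches the stop pendant (contact force between any of the fingers, the arm and pendant above 0.5 N).
It fails at once if the blue button is struck with more than 40 N (contact force between anything else and blue_button above 40 N).
It fails at once if the hatch's finger pull is gripped between the fingers instead of pushed (y of the grasp point in the frame of pull between -0.008 and 0.008 m and x of the grasp point in the frame of pull between -0.05 and 0.05 m and z of the grasp point in the frame of pull below 0.015 m).
It fails at once if a bystander is moved more than 12 mm or lifted (distance of any of pendant, driver, jar, goggles, mirror, sensor, wrench from where it was at the start of the episode above 0.012 m).
It also fails if it takes over 43 s, if anything falls off the work surface, if the arm or the gripper's body presses on something with over 40 N, if the wrist force passes 120 N, or if a joint passes its speed limit or range.

### The arm

A 6-joint arm with a two-finger parallel gripper is mounted at the origin on the work surface. World frame = base frame: x ahead of the robot, y to its left, z up, the work surface at z = 0. Lengths are in mm, angles in rad, forces in N, time in s.
With the tool pointing down it reaches from about 350 to 975 mm from the base axis. Payload 7.1 kg.
Tool frame: the origin (TCP) lies between the finger pads; the fingertips stand 14 mm ahead of it and the grasp point (between the pads) lies 5 mm behind it; z points along the fingers, y is the line along which they close (so a half turn about z gives the same grasp; the last joint's range is limited). The gripper opens to 88 mm and grips with 3 to 60 N. Pads are 20 mm wide; open, the fingers measure 115 mm over their backs; the gripper's body (75 mm by 178 mm) begins 61 mm behind the grasp point.
Start: joints at [-1.326, 0.423, 1.63, -0, 1.089, -0.019], TCP at [162.988, -603.357, 198.975] pointing down, gripper open.
Joint ranges: [-3, 3], [-0.9, 2.11], [0.09, 2.58], [-1.31, 4.45], [0.11, 2.69], [-2.54, 2.54]. Speed limits (rad/s): [2.39, 2.39, 3.01, 3.14, 3.14, 3.14].

### API

Orientations are given as a rotation vector (axis times angle).
In Python, from workcell import ctrl gives the robot as it stands. The module is installed in compiled form; this text tells all that it offers.
- The arm moves only by the tool servo_tool, never from a script. Its argument "plan" is a list of rows, each a list of 3 entries, a list of its own where there are three numbers: the closure, from 0 (fully open) to 1 (shut), then the shift along the world's x, y, z in mm, then the turn about the world's z in degrees. In form: [[hand, [x, y, z], yaw], ...]. A call has 1 to 10 rows; each row is the pose to reach, as a shift and turn from the pose commanded when the call began; what a row does not reach only later rows make up. A row lasts 1/12 s, in which the tool goes at most 41.7 mm and 7.16 degrees, less where a joint would pass 70% of its speed; a pose out of reach is approached as far as the arm can. A call with a gripper value outside its range is refused whole. The fingers move at their own pace and stop on an object; the grip force is fixed at half the most. Time passes only in rows, so rows that repeat a pose let the fingers close. It gives the time, the measured TCP pose, the force, the opening and the grip force at its end, in the units of the state.
- ctrl.get_obs(): the state, without advancing time (a new reading comes with each control period).
- ctrl.get_image(name): name is "side" or "top" or "wrist"; returns the picture (480x640x3 uint8, blue, green, red); there is no depth.
- ctrl.camera_info(name): a dict with "fovy" (degrees; the focal length in pixels is half the picture's height over the tangent of half this angle, whatever the lens; pixels are square), "cx", "cy" (the principal point, pixels), "k1" (the pictures are not rectified: a ray, as slopes to the right and down, at radius r is drawn at 1 + k1 r^2 times it, then the intrinsics apply), "rvec" (rotation vector, rad) and "tvec" (3), from world to camera coordinates, as OpenCV has them; the wrist camera has in their place "T_tool_cam" (4x4, takes a point from camera to tool coordinates, whose origin is the TCP and whose axes are the flange's). Camera axes: x right, y down, z forward; pixel columns grow to the right and rows downward; lengths in mm; the calibration is good to about 2 mm. A picture is of the moment at which its call begins: read the wrist's pose just before it. camera_info takes no time and is no camera call.
- ctrl.close_job(): hands the job in; it is judged then, once.
The state is a dict: "t": time; "qpos": joint angles; "qvel": joint speeds; "joint_torque": joint torques, N m; "ee_pos": TCP position; "orientation": TCP orientation; "ft_force": force on the tool from outside, world axes, zero at the start; "moment": the same for the moment, N m; "width": finger opening in mm; "grasp_force": force on a finger pad.
Only numpy, scipy, OpenCV 4.12 (cv2) and the standard library are available. Lean on these libraries where they do the work, as an engineer would, in place of code of your own. Each camera call takes 0.05 s, during which the arm holds its last target. There are 200 camera calls.

## Working session

There is one attempt and no reset: what is moved stays moved. The work goes in short steps, Python scripts to look and compute and a tool call to move; the robot and the scene stay as the last step left them, time stands still between calls to the robot, and variables do not carry over. Pictures are saved under pics/ and viewed, at most 10 in all, crops included, and the job is handed in when it is done.

Besides the shell and the picture viewer there is one more tool, called after "Request:" as name(argument=value, ...) on one line, values as JSON. servo_tool: Moves the arm, as the interface text tells. Its arguments: {"type":"object","properties":{"plan":{"type":"array"}},"required":["plan"]}

```bash
mkdir -p pics; cat > h.py <<'E'
import numpy as np, cv2
from workcell import ctrl
def ray(name,uv):
    c=ctrl.camera_info(name); f=240/np.tan(np.radians(c["fovy"])/2)
    K=np.array([[f,0,c["cx"]],[0,f,c["cy"]],[0,0,1.]])
    p=cv2.undistortPoints(np.array(uv,float).reshape(-1,1,2),K,np.array([c["k1"],0,0,0,0.])).reshape(-1,2)
    R=cv2.Rodrigues(np.array(c["rvec"],float))[0]; t=np.array(c["tvec"],float).ravel()
    return -R.T@t, np.c_[p,np.ones(len(p))]@R
def onz(name,uv,z):
    o,d=ray(name,uv); return o+d*((z-o[2])/d[:,2])[:,None]
E
python3 - <<'E'
from h import *
for n in("top","side"):
    cv2.imwrite(f"pics/{n}0.png",ctrl.get_image(n)); c=ctrl.camera_info(n); print(c, ray(n,[[320,240]])[0])
o=ctrl.get_obs();print(o["t"],o["ee_pos"],o["orientation"],o["width"])
E
```

```text
{'fovy': 51.384221646807234, 'cx': 325.12543223898075, 'cy': 229.32961231661764, 'k1': -0.14288811769023563, 'rvec': array([ 2.19553238, -2.18866076,  0.05083702]), 'tvec': array([   6.15562306,  509.38796216, 1622.08491228])} [ 423.99574955   -1.96561052 1646.48024315]
{'fovy': 56.59116425313903, 'cx': 318.63296694790705, 'cy': 241.5690366394169, 'k1': -0.10536149968475961, 'rvec': array([ 0.88083053, -2.30414899,  1.29573862]), 'tvec': array([351.06954402, 298.81061399, 974.19382375])} [-193.46151704  737.59461966  761.65479876]
0.1 [ 162.89744578 -602.86742523  198.30669359] [-3.11298966e+00 -4.13102858e-01  2.37437972e-04] 87.43272494654998
```

View pics/top0.png

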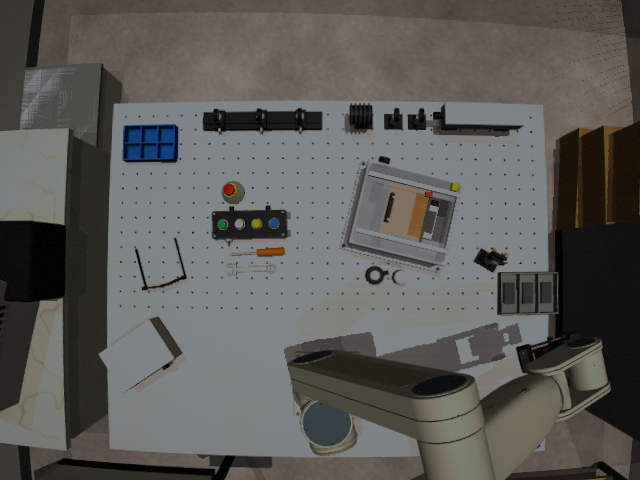

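View pics/side0.png

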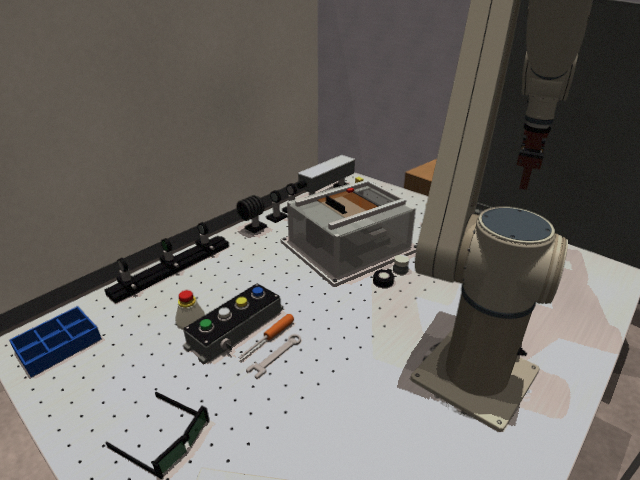

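The top view shows the station at about (250,224), with the blue button at its right end (274,224). The enclosure is at about (405,215), its black pull is at (390,208), and the hatch shuts towards image right. The side view shows the same order of buttons, with blue at (258,292) and the pull at (336,204).

```bash
python3 - <<'E'
from h import *
im=cv2.imread("pics/top0.png"); h=cv2.cvtColor(im,cv2.COLOR_BGR2HSV)
def blobs(m,x0,y0,x1,y1,amin):
    mm=np.zeros_like(m); mm[y0:y1,x0:x1]=m[y0:y1,x0:x1]
    n,l,s,c=cv2.connectedComponentsWithStats(mm); return [(s[i,4],c[i],cv2.minAreaRect(np.argwhere(l==i)[:,::-1].astype(np.float32))) for i in range(1,n) if s[i,4]>=amin]
def show(n,b,z,cam="top"):
    for a,c,r in b: print(n,a,c.round(1),np.round(onz(cam,[c],z)[0],1), np.round(onz(cam,cv2.boxPoints(r),z)[:,:2],1).tolist())
show("blue",blobs(cv2.inRange(h,(100,120,60),(125,255,255)),205,200,295,245,15),72)
show("green",blobs(cv2.inRange(h,(50,100,40),(90,255,255)),205,200,295,245,15),72)
show("yel",blobs(cv2.inRange(h,(22,120,60),(35,255,255)),205,200,295,245,15),72)
show("pull",blobs(cv2.inRange(h,(0,0,0),(180,255,45)),378,185,402,230,15),180)
show("amber",blobs(cv2.inRange(h,(5,120,60),(20,255,255)),370,170,450,260,50),156)
show("switch",blobs(cv2.inRange(h,(22,120,60),(35,255,255)),440,175,470,200,8),172)
s=cv2.imread("pics/side0.png"); hs=cv2.cvtColor(s,cv2.COLOR_BGR2HSV)
show("blueS",blobs(cv2.inRange(hs,(100,120,60),(125,255,255)),245,280,275,305,15),72,"side")
show("pullS",blobs(cv2.inRange(hs,(0,0,0),(180,255,45)),315,190,350,220,15),180,"side")
a=cv2.resize(im[150:280,330:480],(690,598),interpolation=cv2.INTER_CUBIC)
cv2.imwrite("pics/crop.png",a)
E
```

```text
blue 52 [273.3 222.7] [526.8 171.8  72. ] [[538.6, 182.4], [538.6, 160.1], [516.4, 159.9], [516.3, 182.1]]
green 56 [221.8 223.8] [522.9 336.5  72. ] [[535.1, 349.1], [535.1, 323.3], [512.8, 323.0], [512.7, 348.8]]
yel 57 [256.1 223.3] [524.7 226.5  72. ] [[519.4, 242.8], [541.0, 232.2], [530.3, 210.3], [508.6, 220.9]]
pull 106 [388.8 206.5] [ 568.8 -181.3  180. ] [[527.0, -164.9], [610.9, -186.3], [608.2, -197.5], [524.2, -176.1]]
amber 543 [417.8 214.8] [ 546.6 -271.9  156. ] [[489.2, -237.6], [613.7, -267.7], [604.9, -306.6], [480.3, -276.2]]
switch 49 [454.  186.7] [ 630.4 -379.6  172. ] [[620.8, -368.1], [644.3, -374.4], [640.2, -391.6], [616.7, -385.3]]
blueS 61 [257.2 289.9] [526.3 172.7  72. ] [[545.3, 173.5], [526.2, 156.3], [507.6, 173.1], [526.3, 190.0]]
pullS 158 [335.  204.6] [ 551.9 -161.4  180. ] [[596.6, -156.2], [615.1, -194.3], [506.7, -165.7], [491.9, -130.5]]
```

View pics/crop.png

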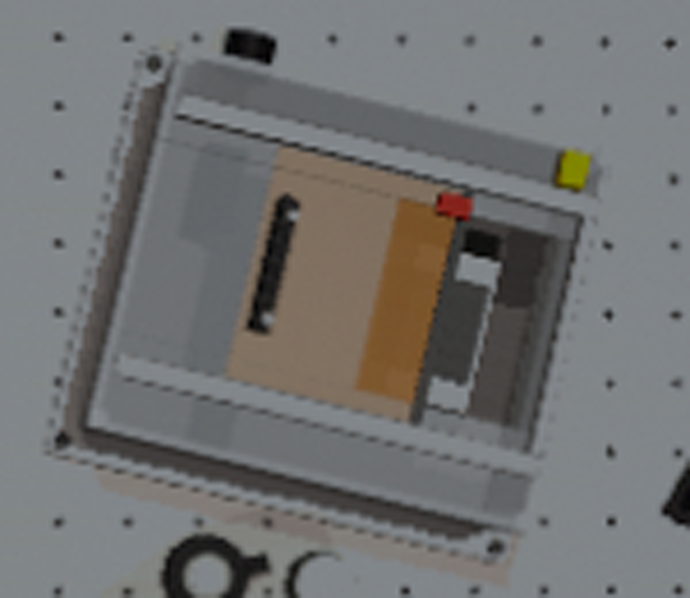

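The pull is at about (569,-181), with enclosure yaw about -0.24, and the blue button is at about (527,172); both views agree on the button. Next I rise with the fingers closed and go above a spot about 45 mm behind the pull.

Request:
servo_tool(plan=[[1,[0,0,100],0],[1,[0,0,100],0],[1,[0,0,100],-15],[1,[417,466,100],-29],[1,[417,466,100],-29],[1,[417,466,100],-29],[1,[417,466,100],-29],[1,[417,466,100],-29],[1,[417,466,100],-29],[1,[417,466,100],-29]])

```text
t: 0.93
ee_pos: [356.8, -385.8, 298.8]
orientation: [-3.118, 0.38, 0.0]
ft_force: [1.6, 0.2, -0.4]
width: 25.0
grasp_force: 0.0
```

Request:
servo_tool(plan=[[1,[180,202,0],0],[1,[180,202,0],0],[1,[180,202,0],0],[1,[180,202,0],0],[1,[180,202,0],0],[1,[180,202,0],0],[1,[180,202,0],0],[1,[180,202,0],0],[1,[180,202,0],0]])

```text
t: 1.68
ee_pos: [536.1, -184.8, 298.4]
orientation: [3.119, -0.376, -0.002]
ft_force: [-0.6, -0.2, 0.1]
width: 0.6
grasp_force: 0.0
```

Request:
servo_tool(plan=[[1,[44,48,0],0],[1,[44,48,0],0],[1,[44,48,-40],0],[1,[44,48,-60],0],[1,[44,48,-60],0],[1,[44,48,-60],0]])

```text
t: 2.18
ee_pos: [578.6, -138.8, 238.2]
orientation: [-3.118, 0.382, 0.005]
ft_force: [0.1, -0.8, 1.1]
width: 0.3
grasp_force: 0.0
```

```bash
python3 - <<'E'
from h import *
o=ctrl.get_obs();print(o["ee_pos"],o["orientation"],o["ft_force"]);print(ctrl.camera_info("wrist"))
cv2.imwrite("pics/w1.png",ctrl.get_image("wrist"))
E
```

```text
[ 578.60529374 -138.76870258  238.24588489] [-3.11812075  0.38209688  0.00457044] [ 0.12719299 -0.75583044  1.08163017]
{'fovy': 64.37591948910152, 'cx': 319.5180269823467, 'cy': 242.44761974782818, 'k1': 0.01333382123171102, 'T_tool_cam': array([[-4.72620389e-04, -9.62231832e-01, -2.72230928e-01,
         7.46864124e+01],
       [ 9.99999807e-01, -5.64814362e-04,  2.60301287e-04,
        -1.26325247e-01],
       [-4.04230122e-04, -2.72230753e-01,  9.62231913e-01,
        -1.85919699e+02],
       [ 0.00000000e+00,  0.00000000e+00,  0.00000000e+00,
         1.00000000e+00]])}
```

View pics/w1.png

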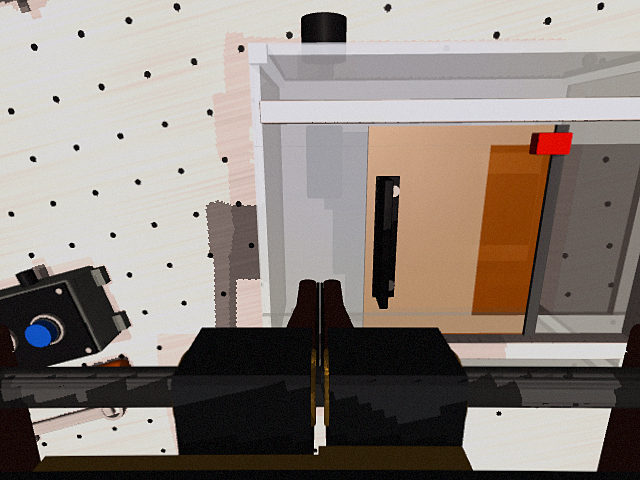

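The wrist view is well aligned. The pull runs from (386,178) to (383,300), and the closed fingertips at (320,285) are behind it. I'll refine its position from this view.

```bash
cat >> h.py <<'E'
def wray(uv,pos,rv):
    c=ctrl.camera_info("wrist"); f=240/np.tan(np.radians(c["fovy"])/2)
    K=np.array([[f,0,c["cx"]],[0,f,c["cy"]],[0,0,1.]])
    p=cv2.undistortPoints(np.array(uv,float).reshape(-1,1,2),K,np.array([c["k1"],0,0,0,0.])).reshape(-1,2)
    T=np.array(c["T_tool_cam"]); R=cv2.Rodrigues(np.array(rv,float))[0]
    return np.array(pos)+R@T[:3,3], np.c_[p,np.ones(len(p))]@(R@T[:3,:3]).T
def wonz(uv,pos,rv,z):
    o,d=wray(uv,pos,rv); return o+d*((z-o[2])/d[:,2])[:,None]
E
python3 - <<'E'
from h import *
p=[578.6,-138.8,238.2]; rv=[-3.11812,.3821,.00457]
P=wonz([[377,177],[399,177],[376,297],[393,297],[386,237]],p,rv,180);print(P.round(1))
e=P[0]-P[2];print(np.linalg.norm(e),np.degrees(np.arctan2(e[1],e[0])))
print(wonz([[40,335]],p,rv,72))
E
```

```text
[[ 617.  -185.9  180. ]
 [ 613.6 -199.4  180. ]
 [ 536.3 -168.6  180. ]
 [ 533.4 -180.   180. ]
 [ 576.9 -183.7  180. ]]
82.53493940772567 -12.104116853046026
[[527.59852799 168.44005979  72.        ]]
```

Request:
servo_tool(plan=[[1,[5,0,-30],0],[1,[5,0,-50],0],[1,[5,0,-60],0],[1,[5,0,-60],0]])

```text
t: 2.57
ee_pos: [584.2, -138.2, 178.4]
orientation: [-3.118, 0.381, 0.003]
ft_force: [0.4, 0.5, 0.5]
width: 0.6
grasp_force: 0.0
```

Request:
servo_tool(plan=[[1,[-1,-6,0],0],[1,[-3,-12,0],0],[1,[-4,-18,0],0],[1,[-5,-24,0],0],[1,[-7,-30,0],0],[1,[-8,-36,0],0],[1,[-9,-40,0],0],[1,[-9,-40,0],0]])

```text
t: 3.23
ee_pos: [575.8, -178.7, 179.0]
orientation: [3.118, -0.381, 0.0]
ft_force: [-0.6, 0.8, -0.4]
width: 0.5
grasp_force: 0.0
```

Request:
servo_tool(plan=[[1,[-1,-6,0],0],[1,[-3,-12,0],0],[1,[-4,-18,0],0],[1,[-5,-24,0],0],[1,[-7,-30,0],0]])

```text
t: 3.65
ee_pos: [569.0, -208.3, 179.0]
orientation: [3.119, -0.38, 0.0]
ft_force: [0.2, 0.2, -0.1]
width: 0.6
grasp_force: 0.0
```

```bash
python3 - <<'E'
from h import *
o=ctrl.get_obs();print(o["ee_pos"],o["orientation"],o["ft_force"])
w=ctrl.get_image("wrist");t=ctrl.get_image("side")
cv2.imwrite("pics/w2.png",np.hstack([w[:, :],cv2.resize(t[150:310,250:450],(600,480))])[:, :1240] if 0 else cv2.resize(np.hstack([w,cv2.resize(t[150:300,250:450],(640,480))]),(800,300)))
E
```

```text
[ 569.04659089 -208.34574064  178.97031847] [ 3.11852061e+00 -3.79637275e-01  1.82041247e-04] [ 0.21368833  0.23912969 -0.08774189]
```

View pics/w2.png

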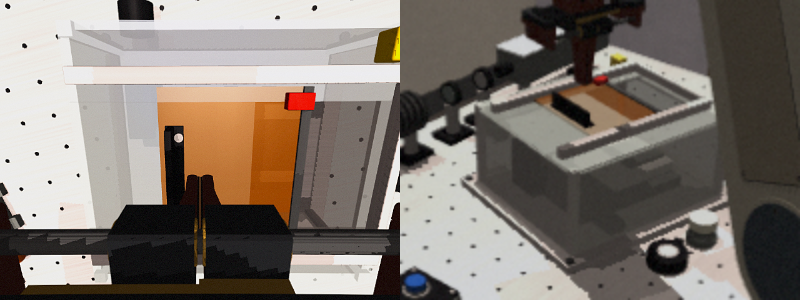

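The wrist view seems to show the fingers on the wrong side of the pull (pull at column 175, fingers at 203). I need a full-size look before any further motion.

```bash
python3 - <<'E'
from h import *
w=ctrl.get_image("wrist");s=ctrl.get_image("side")
cv2.imwrite("pics/w3.png",np.hstack([cv2.resize(w[130:380,180:480],(400,333)),cv2.resize(s[150:275,290:440],(400,333))]))
o=ctrl.get_obs();print(o["t"],o["ee_pos"],o["ft_force"],o["moment"])
P=wonz([[263,202],[294,202],[280,265]],o["ee_pos"],o["orientation"],180);print(P.round(1))
E
```

```text
3.85 [ 568.94814923 -207.90930953  178.94156039] [0.40057598 0.13553381 0.57308664] [ 0.02041011 -0.00732857  0.10499181]
[[ 617.3 -191.4  180. ]
 [ 613.7 -206.1  180. ]
 [ 583.9 -190.7  180. ]]
```

View pics/w3.png

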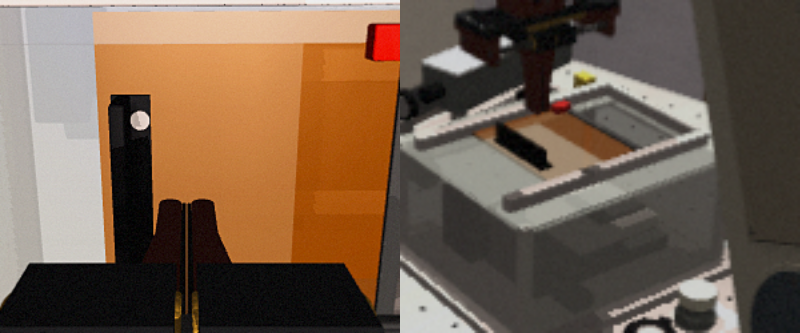

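The fingertips appear beyond the pull (-y side) and the hatch seems almost unmoved. I'll check the true fingertip height by triangulating the side and wrist views.

```bash
python3 - <<'E'
from h import *
c=ctrl.camera_info("side"); f=240/np.tan(np.radians(c["fovy"])/2);K=np.array([[f,0,c["cx"]],[0,f,c["cy"]],[0,0,1.]])
X=np.array([[569,-208,z] for z in(165,179,200,215,230,260)]+[[569,-187,180]],float)
print(cv2.projectPoints(X,np.array(c["rvec"]),np.array(c["tvec"]),K,np.array([c["k1"],0,0,0,0.]))[0].reshape(-1,2).round(1))
o=ctrl.get_obs();print(o["ee_pos"],o["qpos"].round(3) if hasattr(o["qpos"],'round') else o["qpos"])
s=ctrl.get_image("side")
h=cv2.cvtColor(s,cv2.COLOR_BGR2HSV);m=(cv2.inRange(h,(0,80,15),(8,255,130))|cv2.inRange(h,(172,80,15),(180,255,130)))
m[:, :320]=0;m[:, 365:]=0;m[230:]=0
for r in range(140,215,3):
    x=np.flatnonzero(m[r]); print(r,(x.min(),x.max(),len(x)) if len(x) else None, end="; ")
E
```

```text
[[340.6 202.2]
 [340.7 198. ]
 [340.8 191.7]
 [340.9 187.1]
 [341.  182.4]
 [341.3 172.9]
 [336.2 200. ]]
[ 568.94814923 -207.90930953  178.94156039] [-0.37   0.418  1.69   0.     1.034  1.444]
140 (np.int64(327), np.int64(351), 19); 143 (np.int64(327), np.int64(350), 22); 146 (np.int64(327), np.int64(350), 18); 149 (np.int64(327), np.int64(350), 18); 152 (np.int64(326), np.int64(351), 23); 155 (np.int64(331), np.int64(364), 17); 158 (np.int64(342), np.int64(362), 7); 161 None; 164 (np.int64(320), np.int64(326), 3); 167 (np.int64(320), np.int64(326), 7); 170 (np.int64(320), np.int64(347), 18); 173 (np.int64(323), np.int64(346), 13); 176 (np.int64(336), np.int64(345), 8); 179 (np.int64(336), np.int64(345), 8); 182 (np.int64(337), np.int64(345), 6); 185 (np.int64(337), np.int64(345), 8); 188 (np.int64(337), np.int64(348), 10); 191 (np.int64(339), np.int64(352), 12); 194 None; 197 (np.int64(329), np.int64(329), 1); 200 None; 203 None; 206 None; 209 None; 212 None;
```

Both views put the closed fingertips at z of about 198 rather than 165, so they passed above the pull. I'll check the same thing for the open gripper in the first side picture.

```bash
python3 - <<'E'
from h import *
c=ctrl.camera_info("side"); f=240/np.tan(np.radians(c["fovy"])/2);K=np.array([[f,0,c["cx"]],[0,f,c["cy"]],[0,0,1.]])
P=lambda X:cv2.projectPoints(np.array(X,float),np.array(c["rvec"]),np.array(c["tvec"]),K,np.array([c["k1"],0,0,0,0.]))[0].reshape(-1,2).round(1)
print([ [163+d*.26,-603-d*.966] for d in(-50,50)])
for d in(-50,50): print(P([[163+d*.26,-603-d*.966,z] for z in(170,185,200,215,230,265)]).tolist())
s=cv2.imread("pics/side0.png"); cv2.imwrite("pics/c4.png",cv2.resize(s[100:220,480:580],(500,600),interpolation=cv2.INTER_CUBIC))
E
```

```text
[[150.0, -554.7], [176.0, -651.3]]
[[519.1, 204.4], [520.2, 199.9], [521.3, 195.4], [522.4, 190.9], [523.5, 186.3], [526.1, 175.4]]
[[522.0, 192.0], [523.0, 187.8], [524.1, 183.5], [525.1, 179.1], [526.1, 174.8], [528.6, 164.4]]
```

View pics/c4.png

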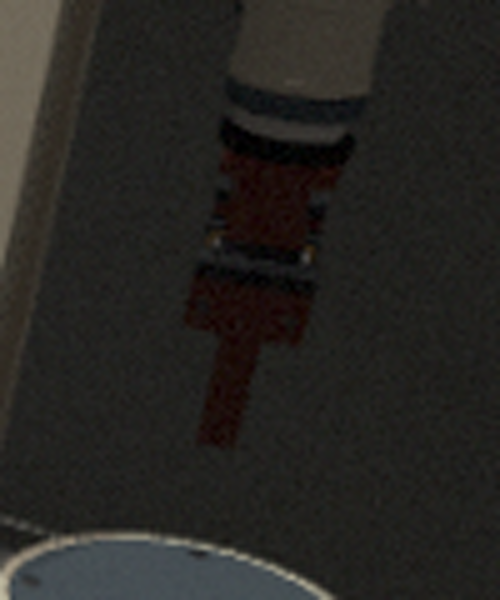

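Open too, the near tip is at (523,189), about 33 mm higher than the stated geometry. So the tips really are about 20 mm above the reported TCP height. I go back over the pull and descend lower, watching the force.

Request:
servo_tool(plan=[[1,[0,0,30],0],[1,[5,35,30],0],[1,[14,70,30],0],[1,[14,70,30],0],[1,[14,70,0],0],[1,[14,70,-15],0],[1,[14,70,-25],0],[1,[14,70,-30],0],[1,[14,70,-30],0]])

```text
t: 4.65
ee_pos: [582.5, -137.7, 148.0]
orientation: [-3.118, 0.38, 0.003]
ft_force: [-0.1, 0.3, -0.3]
width: 0.6
grasp_force: 0.0
```

```bash
python3 - <<'E'
from h import *
o=ctrl.get_obs();print(o["ee_pos"],o["ft_force"])
w=ctrl.get_image("wrist");s=ctrl.get_image("side")
cv2.imwrite("pics/w5.png",np.hstack([cv2.resize(w[130:380,180:480],(400,333)),cv2.resize(s[150:275,290:440],(400,333))]))
E
```

```text
[ 582.46568603 -137.70410452  147.96885533] [-0.13702815  0.25218625 -0.29908471]
```

View pics/w5.png

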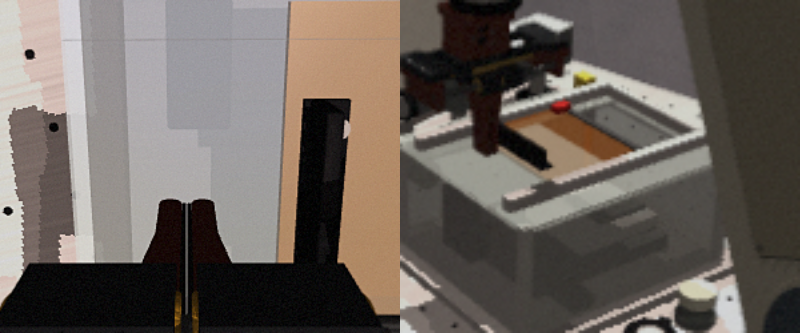

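The fingertips (side crop (485,152)) now stand low behind the pull, in front of it along the closing direction. Now I push.

Request:
servo_tool(plan=[[1,[-1,-6,-2],0],[1,[-3,-12,-2],0],[1,[-4,-18,-2],0],[1,[-6,-24,-2],0],[1,[-7,-30,-2],0],[1,[-8,-36,-2],0],[1,[-10,-42,-2],0],[1,[-11,-48,-2],0],[1,[-12,-54,-2],0]])

```text
t: 5.5
ee_pos: [570.7, -192.1, 147.0]
orientation: [-3.118, 0.38, 0.001]
ft_force: [-0.1, 2.1, 0.7]
width: 0.2
grasp_force: 1.1
```

```bash
python3 - <<'E'
from h import *
o=ctrl.get_obs();print(o["ee_pos"],o["ft_force"])
w=ctrl.get_image("wrist");s=ctrl.get_image("side")
cv2.imwrite("pics/w6.png",np.hstack([cv2.resize(w[130:380,180:480],(400,333)),cv2.resize(s[150:275,290:440],(400,333))]))
E
```

```text
[ 570.7152627  -192.06440351  147.00436955] [-0.07012166  2.0854379   0.71198113]
```

View pics/w6.png

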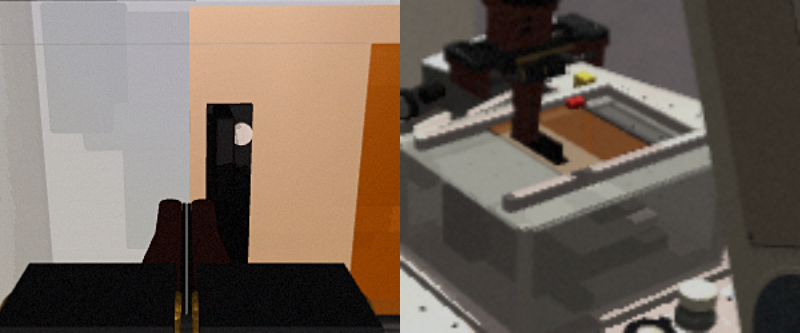

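The fingers are behind the pull and the hatch is moving, at about 2 N. I keep pushing, then slow down.

Request:
servo_tool(plan=[[1,[-1,-6,0],0],[1,[-3,-12,0],0],[1,[-4,-18,0],0],[1,[-5,-23,0],0],[1,[-6,-27,0],0],[1,[-7,-31,0],0]])

```text
t: 6.1
ee_pos: [563.7, -223.1, 146.8]
orientation: [-3.118, 0.38, 0.001]
ft_force: [0.1, 2.8, 0.5]
width: 0.6
grasp_force: 1.1
```

Request:
servo_tool(plan=[[1,[-1,-3,0],0],[1,[-1,-6,0],0],[1,[-2,-8,0],0]])

```text
t: 6.35
ee_pos: [562.2, -231.1, 146.9]
orientation: [3.118, -0.38, 0.001]
ft_force: [0.7, 1.7, -2.0]
width: 0.3
grasp_force: 1.0
```

Request:
servo_tool(plan=[[1,[-1,-3,0],0],[1,[-1,-6,0],0],[1,[-2,-8,0],0]])

```text
t: 6.6
ee_pos: [560.3, -239.1, 147.1]
orientation: [3.118, -0.38, 0.001]
ft_force: [1.8, 1.3, -0.1]
width: 0.4
grasp_force: 1.0
```

Request:
servo_tool(plan=[[1,[0,-2,0],0],[1,[-1,-4,0],0],[1,[-1,-5,0],0]])

```text
t: 6.85
ee_pos: [560.0, -240.1, 147.1]
orientation: [-3.112, 0.381, -0.001]
ft_force: [5.6, 22.1, 3.5]
width: 0.2
grasp_force: 11.5
```

Request:
servo_tool(plan=[[1,[0,-2,0],0],[1,[-1,-4,0],0],[1,[-1,-5,0],0]])

```text
t: 7.1
ee_pos: [560.0, -240.2, 147.1]
orientation: [-3.104, 0.381, -0.001]
ft_force: [10.2, 43.0, 7.6]
width: 0.6
grasp_force: 22.0
```

Request:
servo_tool(plan=[[1,[0,-2,0],0],[1,[-1,-3,0],0],[1,[-1,-4,0],0]])

```text
t: 7.35
ee_pos: [559.9, -240.2, 147.2]
orientation: [-3.098, 0.381, -0.001]
ft_force: [16.2, 58.1, 9.6]
width: 0.2
grasp_force: 30.4
```

That is the end stop: the force climbs with no motion. I back off, rise, and verify.

Request:
servo_tool(plan=[[1,[3,14,0],0],[1,[5,24,0],0],[1,[8,34,0],0],[1,[8,34,40],0],[1,[8,34,80],0],[1,[8,34,80],0]])

```text
t: 7.85
ee_pos: [569.2, -220.8, 234.7]
orientation: [3.115, -0.38, 0.018]
ft_force: [2.5, -1.3, 1.2]
width: 0.3
grasp_force: 0.0
```

```bash
python3 - <<'E'
from h import *
o=ctrl.get_obs();print(o["t"],o["ee_pos"],o["orientation"],o["ft_force"])
w=ctrl.get_image("wrist");s=ctrl.get_image("side")
cv2.imwrite("pics/w7.png",np.hstack([cv2.resize(w,(444,333)),cv2.resize(s[175:275,310:415],(350,333))]))
E
```

```text
7.85 [ 569.23015141 -220.82793132  234.69154441] [ 3.11456244 -0.37958669  0.01821799] [ 2.54352108 -1.3326161   1.20609917]
```

View pics/w7.png

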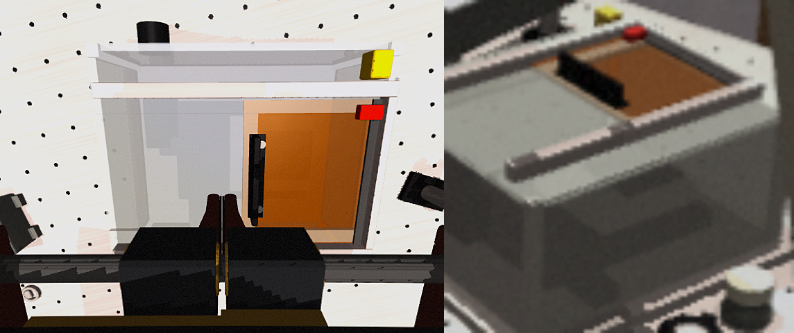

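The hatch is shut: the red key is at the switch at (370,112), and the amber panel fills the opening. Now over to the blue button.

Request:
servo_tool(plan=[[1,[-42,352,20],0],[1,[-42,352,20],0],[1,[-42,352,20],0],[1,[-42,352,20],0],[1,[-42,352,20],0],[1,[-42,352,20],0],[1,[-42,352,20],0],[1,[-42,352,20],0],[1,[-42,352,20],0],[1,[-42,352,20],0]])

```text
t: 8.78
ee_pos: [521.9, 136.5, 245.7]
orientation: [3.119, -0.374, -0.003]
ft_force: [-0.8, -1.1, -0.0]
width: 0.3
grasp_force: 0.0
```

```bash
python3 - <<'E'
from h import *
o=ctrl.get_obs();print(o["t"],o["ee_pos"],o["orientation"],o["ft_force"])
w=ctrl.get_image("wrist");h=cv2.cvtColor(w,cv2.COLOR_BGR2HSV);m=cv2.inRange(h,(100,140,60),(125,255,255))
n,l,s,c=cv2.connectedComponentsWithStats(m)
for i in range(1,n):
    if s[i,4]>100: print(s[i],c[i],wonz([c[i]],o["ee_pos"],o["orientation"],72).round(1),wonz([c[i]],o["ee_pos"]+np.array([0,0,33]),o["orientation"],72).round(1))
E
```

```text
8.7833 [521.86745113 136.47750518 245.74960482] [ 3.11919698e+00 -3.74080781e-01 -2.82494875e-03] [-0.77553541 -1.13169117 -0.0304659 ]
[270 205  27  27 565] [282.73274336 217.69911504] [[527.7 171.5  72. ]] [[521.5 176.3  72. ]]
```

The wrist, top and side views all agree that blue is at (527,171.5). I move above it.

Request:
servo_tool(plan=[[1,[5,35,0],0],[1,[5,35,0],0],[1,[5,35,-40],0],[1,[5,35,-80],0],[1,[5,35,-120],0],[1,[5,35,-150],0],[1,[5,35,-150],0],[1,[5,35,-150],0]])

```text
t: 9.5
ee_pos: [526.8, 166.4, 95.4]
orientation: [3.116, -0.382, -0.007]
ft_force: [0.3, 1.1, 0.4]
width: 0.7
grasp_force: 0.0
```

```bash
python3 - <<'E'
from h import *
o=ctrl.get_obs();print(o["t"],o["ee_pos"],o["orientation"],o["ft_force"])
E
```

```text
9.5 [526.8162545  166.39754229  95.39451415] [ 3.11608634 -0.38164931 -0.00677384] [0.27810534 1.10682062 0.38627009]
```

Request:
servo_tool(plan=[[1,[0,5,-10],0],[1,[0,5,-20],0],[1,[0,5,-28],0],[1,[0,5,-32],0],[1,[0,5,-32],0]])

```text
t: 9.92
ee_pos: [527.7, 173.2, 64.5]
orientation: [3.118, -0.379, -0.001]
ft_force: [0.3, 0.1, 0.4]
width: 0.5
grasp_force: 0.0
```

Request:
servo_tool(plan=[[1,[0,0,-2],0],[1,[0,0,-4],0],[1,[0,0,-4],0]])

```text
t: 10.17
ee_pos: [528.1, 173.3, 61.0]
orientation: [-3.118, 0.38, -0.0]
ft_force: [-0.8, 0.4, -0.0]
width: 0.5
grasp_force: 0.0
```

Request:
servo_tool(plan=[[1,[0,0,-1],0],[1,[0,0,-3],0],[1,[0,0,-3],0]])

```text
t: 10.42
ee_pos: [527.9, 173.3, 57.8]
orientation: [3.118, -0.38, -0.0]
ft_force: [-0.4, -0.5, -0.0]
width: 0.5
grasp_force: 0.0
```

Request:
servo_tool(plan=[[1,[0,0,-1],0],[1,[0,0,-2],0],[1,[0,0,-3],0],[1,[0,0,-3],0]])

```text
t: 10.75
ee_pos: [527.9, 173.2, 54.8]
orientation: [3.118, -0.38, -0.0]
ft_force: [0.1, 0.7, 0.0]
width: 0.2
grasp_force: 0.0
```

Request:
servo_tool(plan=[[1,[0,0,-1],0],[1,[0,0,-2],0],[1,[0,0,-2],0]])

```text
t: 11.0
ee_pos: [527.9, 173.3, 52.8]
orientation: [3.118, -0.38, -0.0]
ft_force: [-0.7, 0.5, 0.8]
width: 0.6
grasp_force: 0.0
```

Request:
servo_tool(plan=[[1,[0,0,-1],0],[1,[0,0,-2],0],[1,[0,0,-2],0]])

```text
t: 11.25
ee_pos: [527.9, 173.2, 50.8]
orientation: [3.118, -0.38, -0.0]
ft_force: [0.3, -0.8, -0.5]
width: 0.4
grasp_force: 0.0
```

Request:
servo_tool(plan=[[1,[0,0,-1],0],[1,[0,0,-2],0],[1,[0,0,-2],0]])

```text
t: 11.5
ee_pos: [527.9, 173.3, 48.8]
orientation: [3.118, -0.38, -0.0]
ft_force: [0.3, -0.3, -0.5]
width: 0.0
grasp_force: 0.0
```

Request:
servo_tool(plan=[[1,[0,0,-1],0],[1,[0,0,-2],0],[1,[0,0,-2],0]])

```text
t: 11.75
ee_pos: [528.0, 173.3, 47.0]
orientation: [3.119, -0.38, -0.0]
ft_force: [-1.6, 0.3, 2.6]
width: 0.6
grasp_force: 1.4
```

Request:
servo_tool(plan=[[1,[0,0,-1],0],[1,[0,0,-2],0],[1,[0,0,-2],0]])

```text
t: 12.0
ee_pos: [528.0, 173.3, 45.0]
orientation: [3.119, -0.38, -0.0]
ft_force: [-1.6, 0.1, 3.7]
width: 0.3
grasp_force: 2.0
```

Contact came at about 47.5; full travel should be near 42.5.

Request:
servo_tool(plan=[[1,[0,0,-1],0],[1,[0,0,-2],0],[1,[0,0,-2],0]])

```text
t: 12.25
ee_pos: [528.1, 173.3, 43.6]
orientation: [3.119, -0.38, -0.0]
ft_force: [-3.0, -1.3, 10.0]
width: 0.6
grasp_force: 5.0
```

Request:
servo_tool(plan=[[1,[0,0,-1],0],[1,[0,0,-1],0],[1,[0,0,-1],0]])

```text
t: 12.5
ee_pos: [528.1, 173.3, 43.4]
orientation: [-3.118, 0.38, -0.0]
ft_force: [-5.4, -1.0, 19.3]
width: 0.3
grasp_force: 9.7
```

The button is bottomed at 19 N, well past the 5 N full-down force and under the limit. I release and rise clear.

Request:
servo_tool(plan=[[1,[0,0,5],0],[1,[0,0,15],0],[1,[0,0,40],0],[1,[0,0,80],0],[1,[0,0,120],0],[1,[0,0,150],0],[1,[0,0,150],0],[1,[0,0,150],0],[1,[0,0,150],0]])

```text
t: 13.25
ee_pos: [527.5, 173.1, 191.4]
orientation: [3.118, -0.38, -0.001]
ft_force: [0.2, 0.7, -0.5]
width: 0.4
grasp_force: 0.0
```

```bash
python3 - <<'E'
from h import *
o=ctrl.get_obs();print(o["t"],o["ee_pos"],o["ft_force"],abs(np.array(o["qvel"])).max())
a=cv2.imread("pics/side0.png");b=ctrl.get_image("side")
# hatch still shut: pull centroid in top; bystanders unchanged in side
d=(cv2.absdiff(a,b).max(2)>60).astype(np.uint8)
for nm,(x0,y0,x1,y1) in dict(pendant=(170,285,206,332),tools=(240,312,305,380),jar_sensor=(370,252,414,290),goggles=(100,390,215,478)).items(): print(nm,d[y0:y1,x0:x1].sum())
print(ctrl.close_job())
E
```

```text
13.25 [527.49151203 173.1389019  191.39694131] [ 0.16895804  0.69477454 -0.53856715] 0.025206612075783126
pendant 0
tools 1619
jar_sensor 0
goggles 0
the job is handed in; nothing more can be done
None
```

I pushed the hatch to its end stop, pressed blue fully down (19 N peak), released it and handed the job in at about 13 s. The judge's result wasn't shown. Two things I couldn't confirm: my first push passed above the pull without touching it, because the fingertips sat about 33 mm higher than stated, which may count against the grip rule. The final picture check also showed a change around the driver and wrench, probably the arm or its shadow, and I didn't check the mirror.

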